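Level the weighing plate and roll the tote onto it

ROBOT

A 6-joint arm with a two-finger parallel gripper is mounted at the origin on the work surface. World frame = base frame: x ahead of the robot, y to its left, z up, the work surface at z = 0. Lengths are in m, angles in rad, forces in N, time in s.
With the tool pointing down it reaches from about 0.375 to 0.825 m from the base axis. Payload 5.5 kg.
Tool frame: the origin (TCP) lies between the finger pads; the fingertips stand 8 mm ahead of it and the grasp point (between the pads) lies 11 mm behind it (arm.tips_ahead is the distance from the TCP to the fingertips, in m); z points along the fingers, y is the line along which they close (so a half turn about z gives the same grasp; the last joint's range is limited). The gripper opens to 85 mm and grips with 20 to 120 N. Pads are 22 mm wide; open, the fingers measure 114 mm over their backs; the gripper's body (76 mm by 85 mm) begins 54 mm behind the grasp point. The pads swing forward as they close: fully open they stand 13 mm farther back than shut.
Start: joints at [1.346, 0.314, -0.047, 1.21, 0, 1.571], TCP at [0.134, 0.585, 0.239] pointing down, gripper open.
Joint ranges: [-2.67, 2.67], [-0.69, 1.73], [-1.03, 1.25], [-2.08, 2.16], [-1.42, 1.45], [-3.14, 3.14]. Speed limits (rad/s): [2.39, 2.39, 3.01, 3.14, 3.14, 3.14].

INTERFACE

Orientations are given as a unit quaternion [x, y, z, w].
In Python, from rig import state, snapshot, camera_model, finish_job, models, arm gives the robot as it stands.
- The arm moves only by the shell command python3 -m inch 'ROWS'. ROWS is JSON, a list of rows, each a list of 5 numbers: the closure in counts, from 0 (fully open) to 255 (shut), then the shift along the world's x, y, z in m, then the turn about the world's z in degrees. In form: [[grip, x, y, z, yaw], ...]. A call has 1 to 12 rows; each row shifts and turns the commanded pose from where the row before left it; what a row does not reach is not made up. A row lasts 1/12 s, in which the tool goes at most 41.7 mm and 7.16 degrees, less where a joint would pass 70% of its speed; a pose out of reach is approached as far as the arm can. A call with a gripper value outside its range is refused whole. The fingers move at their own pace and stop on an object; the grip force is fixed at half the most. Time passes only in rows, so rows that do not move let the fingers close. It gives the time, the measured TCP pose, the force, the opening and the grip force at its end, in the units of the state.
- state(): the state, without advancing time (a new reading comes with each control period).
- snapshot(name): name is "scene" or "top" or "wrist"; returns the picture (480x640x3 uint8, blue, green, red); there is no depth.
- camera_model(name): a dict with "camera_matrix" (3x3 intrinsics, pixels), "k1" (the pictures are not rectified: a ray, as slopes to the right and down, at radius r is drawn at 1 + k1 r^2 times it, then the intrinsics apply), "rvec" (rotation vector, rad) and "tvec" (3), from world to camera coordinates, as OpenCV has them. Camera axes: x right, y down, z forward; pixel columns grow to the right and rows downward; lengths in m; the calibration is good to about 2 mm. A picture is of the moment at which its call begins: read the wrist's pose just before it. camera_model takes no time and is no camera call; for the wrist camera it gives the pose at the moment of the call.
- finish_job(): hands the job in; it is judged then, once.
Trained networks look in the newest picture that a camera, given by its name, has taken for a name from the list of things; names that differ only in an ending like _2 or _b are one class to them, and where a whole thing is asked for, a point or a joint stands for the part that bears it (a point fixed in the world has none). Each returns a list of dicts, best first, with "score" (0 to 1); they miss things now and then, are a little off and sometimes report something else, mostly with a low value. They report only what shows in the picture. A call takes as long as a camera call. They do not tell look-alikes from the thing itself.
- models.find_in(target, camera): "position" ([column, row] in pixels, amid what is visible of it).
- models.place_of(target, camera): "position" ([column, row] in pixels: a listed point, or the origin of a listed thing).
The state is a dict: "time": time; "joints": joint angles; "qd": joint speeds; "effort": joint torques, N m; "ee_pos": TCP position; "ee_rot": TCP orientation; "wrist_force": force on the tool from outside, world axes, zero at the start; "moment": the same for the moment, N m; "gripper_width": finger opening in m; "finger_force": force on a finger pad.
Only numpy, scipy, OpenCV 4.12 (cv2) and the standard library are available. Lean on these libraries where they do the work, as an engineer would, in place of code of your own. Each camera call takes 0.05 s, during which the arm holds its last target. There are 200 camera calls.

TASK

Turn the black handwheel by its red crank pin until the sagging steel weighing plate sits level, its orange tongue flush with the top of the white post. Then push the blue tote, without lifting it, along the rollers and fully onto the plate until it rests against the yellow end stop; leave the plate level and the loose things around the stand where they are.

Things in the scene. Friction and masses are not known exactly. Their poses are not given: they have to be found in the camera images.
- stand: Fixed bench-top weighing stand: green base 150 mm (x) by 500 mm (y), 8 mm thick. Origin: on the bench, on the stand's long centre line. Its y axis runs along the row: rollers at y +35 to +225 mm, then the hinged steel plate from y +15 (hinge) to -135 mm, then the handwheel with its centre at y -200 mm. The +y end of the row is open; nothing stands there.
- row_middle (a point): Point on the roller tops (z 61 mm), centre line, at y +130 mm in the stand. Six free-spinning aluminium rollers, 22 mm diameter, 108 mm wide, axes along x, 38 mm apart. Grey side plates with aluminium strips, tops at z 74 mm, guide the tote from y +255 to -45 mm; their inner faces are 116 mm apart.
- plate (a joint): Tilt in rad of the steel weighing plate (104 mm wide, 150 mm long, top at z 60 mm when level), hinged about the stand's x axis at y +15 mm, next to the rollers. 0 = level, negative = the far end with the yellow stop hangs low (starts 0.06 to 0.125 low), positive = too high. It moves only with the handwheel (tilt = 0.022 x wheel angle) and stays where it is left.
- stop_face (a point): Middle of the inner face of the yellow end stop across the plate's far end, 18 mm above the plate; the stop is 30 mm high. At y -129 mm in the stand when the plate is level.
- handwheel (a joint): Angle in rad of the handwheel about the vertical: counter-clockwise from above is positive and raises the plate's far end. 0 = plate level; starts between -5.65 and -2.8; stops at -6.4 and +3.2. The crank pin's direction from the wheel centre is this angle, measured from the stand's +x towards its +y. Turns against about 0.06 N m of friction, stays where left.
- wheel_centre (a point): Centre of the handwheel on its upper face, z 92 mm: a black plastic disc, 100 mm diameter, 10 mm thick, axis vertical, with a low steel hub cap (28 mm diameter, 4 mm high) at its centre. Nothing stands above the disc but the cap and the pin.
- crank_pin (a point): Centre of the top of the red upright crank pin fixed on the handwheel: 20 mm diameter, 40 mm high above the disc (top at z 132 mm), 36 mm from the wheel axis. Push it round with the closed fingertips, or grip it from above and carry it round.
- plate_tongue (a point): Top face of the orange tongue (30 x 18 x 6 mm) that sticks out of the +x side of the plate near its free end; its top is flush with the plate's top.
- post_top (a point): Top of the fixed white reference post (22 mm square) beside the tongue, z 60 mm: the tongue's top is at this height when the plate is level.
- tote: Open-topped blue plastic tote with a few fittings inside: 96 mm (x) by 110 mm (y) by 70 mm high, 0.4 to 0.85 kg, loose, its y along the row. Origin: centre of its underside. Starts on the rollers at y +105 to +160 mm in the stand, clear of the plate; against the stop of the level plate its origin is at y -74 mm in the stand.
- socket_wrench: Bystander: steel socket wrench, 205 mm long, lying loose; origin under its middle.
- pipe_elbow: Bystander: green plastic pipe elbow, legs about 66 mm, 40 mm high, loose; origin under its corner.
- sprocket: Bystander: chrome bicycle sprocket, 126 mm diameter, 8 mm thick, lying loose; origin under its centre.
- jerrycan_lid: Bystander: red jerrycan lid, 76 mm diameter, 29 mm high, loose; origin under its centre.
Mind the look-alikes: they are no part of the job. Several things have the shape of the tote; the one meant has the colours described above.

How it is judged:
On the way:
1. the plate is level to within 0.02 rad while the tote still stands wholly on the rollers (value of joint plate between -0.02 and 0.02 rad and y of tote in the frame of stand above 0.07 m), for 0.5 s.
At the end, for the whole second after the job is handed in: The plate is level to within 0.02 rad (about 1 degree) and still; the tote stands upright on it, at rest, within 8 mm of touching the yellow end stop and within 15 mm of the row's centre line (value of joint plate between -0.02 and 0.02 rad and velocity of joint plate between -0.02 and 0.02 rad/s and y of tote in the frame of stand between -0.085 and -0.066 m and x of tote in the frame of stand between -0.015 and 0.015 m and z of tote in the frame of stand between 0.052 and 0.068 m and angle between tote's own z axis and vertical below 0.06 rad and linear speed of tote below 0.02 m/s).
It fails at once if the tote is lifted more than 25 mm off the rollers (z of tote in the frame of stand above 0.086 m).
It fails at once if the socket wrench is moved by more than 30 mm (distance of socket_wrench from where it was at the start of the episode above 0.03 m).
It fails at once if the pipe elbow is moved by more than 30 mm (distance of pipe_elbow from where it was at the start of the episode above 0.03 m).
It fails at once if the sprocket is moved by more than 30 mm (distance of sprocket from where it was at the start of the episode above 0.03 m).
It fails at once if the jerrycan lid is moved by more than 30 mm (distance of jerrycan_lid from where it was at the start of the episode above 0.03 m).
It also fails if it takes over 54 s, if anything falls off the work surface, if the arm or the gripper's body presses on something with over 40 N, if the wrist force passes 120 N, or if a joint passes its speed limit or range.

## Working session

There is one attempt and no reset: what is moved stays moved. The work goes in short steps, Python scripts to look and compute and a shell command to move; the robot and the scene stay as the last step left them, time stands still between calls to the robot, and variables do not carry over. Pictures are saved under pics/ and viewed, at most 10 in all, crops included, and the job is handed in when it is done.

```bash
mkdir -p pics; cat > h.py <<'E'
import numpy as np, cv2
from rig import state, snapshot, camera_model, models
def ray(cam,px,z,cm=None):
    c=cm or camera_model(cam); K=np.array(c["camera_matrix"]); 
    d=np.array([c["k1"],0,0,0,0],float)
    n=cv2.undistortPoints(np.array([[px]],float),K,d)[0,0]
    R=cv2.Rodrigues(np.array(c["rvec"],float))[0]; t=np.array(c["tvec"],float).ravel()
    o=-R.T@t; v=R.T@np.array([n[0],n[1],1]); return o+v*(z-o[2])/v[2]
def proj(cam,p):
    c=camera_model(cam); return cv2.projectPoints(np.array([p],float),np.array(c["rvec"],float),np.array(c["tvec"],float),np.array(c["camera_matrix"]),np.array([c["k1"],0,0,0,0],float))[0][0,0]
E
python3 - <<'E'
from h import *
for c in("scene","top"): cv2.imwrite(f"pics/{c}0.png",snapshot(c))
Z=dict(stand=0,row_middle=.061,wheel_centre=.092,crank_pin=.132,stop_face=.07,plate_tongue=.05,post_top=.06,tote=.061,socket_wrench=0,pipe_elbow=0,sprocket=0,jerrycan_lid=0)
for n,z in Z.items():
  for c in("top","scene"):
    print(n,c,[(np.round(r["position"]).tolist(),round(r["score"],2),np.round(ray(c,r["position"],z)[:2],3).tolist()) for r in models.place_of(n,c)[:3]])
print(state()["time"])
E
```

```text
stand top [([346.0, 250.0], 0.59, [0.56, 0.016])]
stand scene [([270.0, 359.0], 0.6, [0.592, -0.089]), ([291.0, 312.0], 0.59, [0.557, 0.013]), ([200.0, 351.0], 0.42, [0.485, -0.145])]
row_middle top [([274.0, 154.0], 0.5, [0.726, 0.136])]
row_middle scene [([332.0, 254.0], 0.81, [0.566, 0.133])]
wheel_centre top [([472.0, 238.0], 0.59, [0.552, -0.186])]
wheel_centre scene [([202.0, 353.0], 0.56, [0.555, -0.186]), ([239.0, 330.0], 0.22, [0.569, -0.123])]
crank_pin top [([481.0, 252.0], 0.96, [0.521, -0.188]), ([346.0, 249.0], 0.25, [0.537, 0.025])]
crank_pin scene [([176.0, 328.0], 0.61, [0.519, -0.195])]
stop_face top [([426.0, 239.0], 0.83, [0.559, -0.115])]
stop_face scene [([239.0, 331.0], 0.82, [0.556, -0.113])]
plate_tongue top [([415.0, 209.0], 0.83, [0.617, -0.104])]
plate_tongue scene [([269.0, 359.0], 0.82, [0.618, -0.116]), ([343.0, 246.0], 0.42, [0.564, 0.174])]
post_top top [([416.0, 191.0], 0.56, [0.646, -0.106])]
post_top scene [([284.0, 361.0], 0.67, [0.644, -0.111])]
tote top [([137.0, 243.0], 0.9, [0.578, 0.374]), ([193.0, 150.0], 0.75, [0.738, 0.277]), ([255.0, 247.0], 0.72, [0.562, 0.173])]
tote scene [([457.0, 272.0], 0.98, [0.78, 0.221]), ([341.0, 243.0], 0.57, [0.562, 0.17]), ([404.0, 216.0], 0.56, [0.621, 0.317])]
socket_wrench top [([275.0, 151.0], 0.97, [0.753, 0.136]), ([375.0, 345.0], 0.36, [0.392, -0.024])]
socket_wrench scene [([416.0, 316.0], 0.75, [0.749, 0.137])]
pipe_elbow top [([387.0, 155.0], 0.85, [0.735, -0.069]), ([419.0, 192.0], 0.59, [0.66, -0.122])]
pipe_elbow scene [([345.0, 390.0], 0.87, [0.727, -0.067])]
sprocket top [([259.0, 347.0], 0.62, [0.397, 0.176])]
sprocket scene [([277.0, 237.0], 0.82, [0.398, 0.169]), ([286.0, 361.0], 0.54, [0.616, -0.077])]
jerrycan_lid top [([378.0, 342.0], 0.95, [0.395, -0.029])]
jerrycan_lid scene [([204.0, 290.0], 0.76, [0.383, -0.039])]
1.3
```

View pics/top0.png

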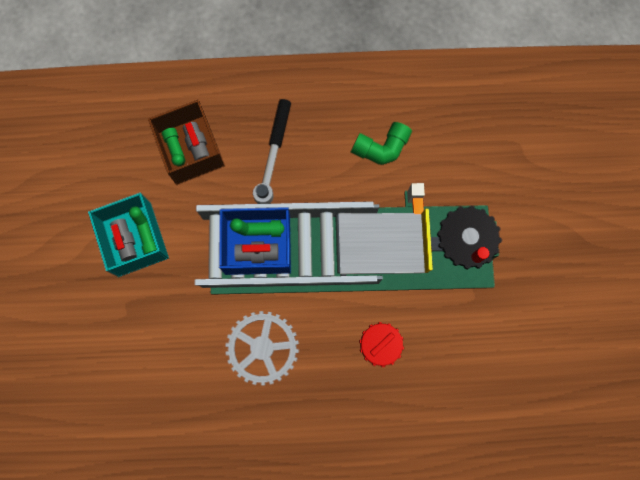

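View pics/scene0.png

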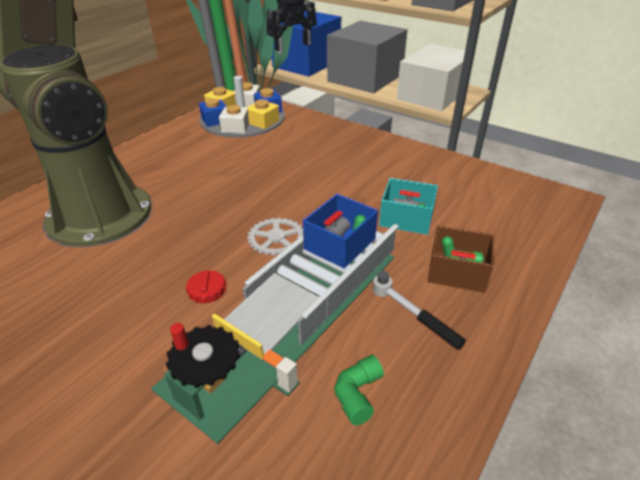

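The top view shows the stand row from rollers (left) to handwheel (right). The red pin is at (482,253) and the wheel centre at (471,237), so the pin lies towards stand −x and the wheel angle is about −3.0. The tilt is therefore about −0.066, and the wheel needs about +3 rad CCW.

Three things have the tote shape: teal at (130,235), brown at (187,143) and blue at (255,241). The blue one fits, because it is blue and stands on the rollers. I'll confirm that in a crop.

```bash
python3 - <<'E'
from h import *
from scipy.spatial.transform import Rotation as R
im=cv2.imread("pics/top0.png"); cv2.imwrite("pics/crop.png",cv2.resize(im[90:300,80:300],None,fx=2.6,fy=2.6))
s=state(); print(s["ee_pos"],R.from_quat(s["ee_rot"]).as_matrix().round(3).tolist(),s["joints"],s["time"])
for p in((198,208),(376,204),(197,282),(380,278)): print(ray("top",p,.074).round(3))
for p in((471,236),): print(ray("top",p,.096).round(3))
for p in((483,254),): print(ray("top",p,.132).round(3))
E
```

```text
[0.1337585  0.58490442 0.23930646] [[-0.975, 0.223, 0.0], [0.223, 0.975, 0.0], [-0.0, 0.0, -1.0]] [ 1.34598413e+00  3.13485435e-01 -4.71040326e-02  1.21017893e+00
 -1.17192786e-05  1.57080477e+00] 1.3
[0.63  0.266 0.074]
[ 0.623 -0.034  0.074]
[0.504 0.269 0.074]
[ 0.497 -0.032  0.074]
[ 0.556 -0.184  0.096]
[ 0.519 -0.19   0.132]
```

View pics/crop.png

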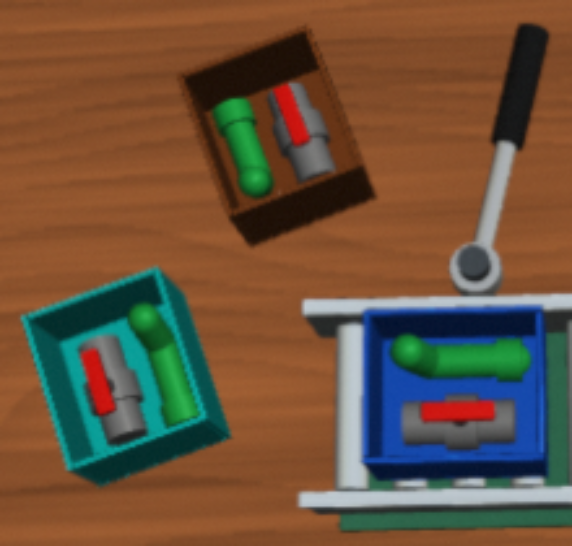

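The crop shows the blue tote on the rollers between the rails, and the teal and brown look-alikes off to the side. Blue is the one meant. Moving above the pin.

```bash
python3 -m inch '[[0,0.035,-0.03,0,-6],[0,0.035,-0.03,0,-6],[0,0.035,-0.03,0,-6],[0,0.035,-0.03,0,-6],[0,0.035,-0.03,0,-6],[0,0.035,-0.03,0,-6],[0,0.035,-0.03,0,-6],[0,0.035,-0.03,0,-6],[0,0.035,-0.03,0,-6],[0,0.005,-0.035,0,-6],[0,0.005,-0.035,0,-6],[0,0.005,-0.035,0,-6]]' && python3 -m inch '[[0,0.005,-0.035,0,-7],[0,0.005,-0.035,0,-7],[0,0.005,-0.035,0,-7],[0,0.005,-0.035,0,-7],[0,0.005,-0.035,0,-7],[0,0.005,-0.035,0,-7],[0,0.005,-0.035,0,-7],[0,0.005,-0.035,0,-7],[0,0.005,-0.035,0,-7],[0,0.005,-0.03,0,-7],[0,0.005,-0.03,0,-7],[0,0.001,-0.02,0,-7]]'
cat >> h.py <<'E'
from scipy.spatial.transform import Rotation as R
def st():
    s=state(); m=R.from_quat(s["ee_rot"]).as_matrix(); print("t",s["time"],np.round(s["ee_pos"],4),"theta",np.degrees(np.arctan2(m[1,1],m[0,1])).round(1),"q",np.round(s["joints"],2),"F",np.round(s["wrist_force"],1),"w",round(s["gripper_width"],4),s["finger_force"])
E
python3 - <<'E'
from h import *
st(); cm=camera_model("wrist"); cv2.imwrite("pics/w1.png",snapshot("wrist"))
for n,z in (("crank_pin",.132),("wheel_centre",.092)):
    print(n,[(r["position"],r["score"],ray("wrist",r["position"],z,cm).round(4)) for r in models.place_of(n,"wrist")])
E
```

```text
time: 2.3
ee_pos: [0.4339, 0.2341, 0.2392]
ee_rot: [0.677, 0.736, -0.0, 0.0]
wrist_force: [0.4, 0.4, -0.2]
gripper_width: 0.0853
finger_force: 0.0
time: 3.3
ee_pos: [0.49, -0.1619, 0.2394]
ee_rot: [0.996, 0.093, 0.0, 0.0]
wrist_force: [0.5, 0.6, 0.4]
gripper_width: 0.0855
finger_force: 0.0
t 3.3 [ 0.49   -0.1619  0.2394] theta -79.3 q [-0.32  0.15 -0.25  1.17 -0.    2.64] F [0.5 0.6 0.4] w 0.0855 0.0
crank_pin [([373.6, 203.6], 0.82, array([ 0.5206, -0.1922,  0.132 ])), ([148.1, 96.4], 0.29, array([ 0.5608, -0.0412,  0.132 ]))]
wheel_centre []
```

View pics/w1.png

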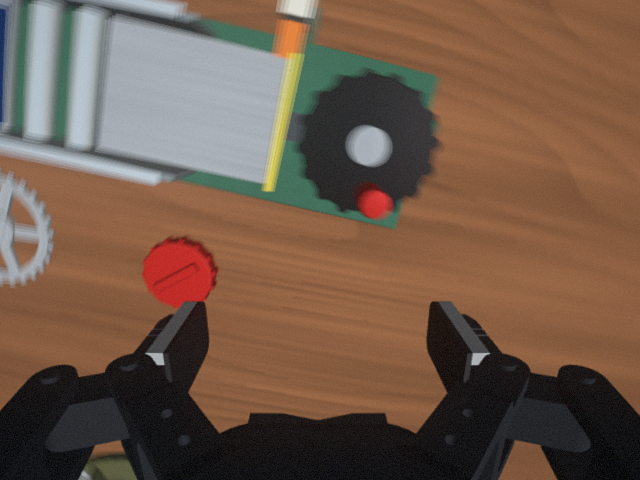

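The wrist view shows the pin at (374,203), with the hub at (369,146). That puts the pin at (0.5206, −0.192). Descending and gripping.

```bash
python3 -m inch '[[0,0.015,-0.015,0,0],[0,0.0156,-0.015,-0.011,-1],[0,0,0,-0.03,0],[0,0,0,-0.03,0],[0,0,0,-0.03,0],[0,0,0,-0.03,0],[255,0,0,0,0],[255,0,0,0,0],[255,0,0,0,0],[255,0,0,0,0],[255,0,0,0,0],[255,0,0,0,0]]'; python3 - <<'E'
from h import *
st()
import math
# arc steps: from current pin angle to 0 (stand), wheel centre
c=np.array([.556,-.185]); a0=math.atan2(-.192+.185,.5206-.556); y=-.0233
print(math.degrees(a0)); n=26
P=[c+.036*np.array([math.cos(a),math.sin(a)]) for a in np.linspace(a0,y,n+1)]
print(np.diff(P,axis=0).round(4).tolist(), math.degrees(y-a0)/n)
E
```

```text
time: 4.45
ee_pos: [0.5215, -0.1898, 0.1106]
ee_rot: [0.996, 0.088, 0.002, 0.001]
wrist_force: [-1.3, -0.4, 5.9]
gripper_width: 0.0183
finger_force: 58.4
t 4.45 [ 0.5215 -0.1898  0.1106] theta -79.9 q [-0.35  0.31 -0.36  0.9  -0.    2.62] F [-1.3 -0.4  5.9] w 0.0183 58.352004289627075
-168.81462337218707
[[0.001, -0.0039], [0.0014, -0.0038], [0.0019, -0.0036], [0.0022, -0.0034], [0.0026, -0.0031], [0.0029, -0.0028], [0.0032, -0.0024], [0.0035, -0.0021], [0.0037, -0.0016], [0.0039, -0.0012], [0.004, -0.0008], [0.004, -0.0003], [0.004, 0.0001], [0.004, 0.0006], [0.0039, 0.001], [0.0038, 0.0015], [0.0036, 0.0019], [0.0034, 0.0023], [0.0031, 0.0026], [0.0028, 0.0029], [0.0024, 0.0032], [0.002, 0.0035], [0.0016, 0.0037], [0.0012, 0.0039], [0.0008, 0.004], [0.0003, 0.004]] 6.4415242965204715
```

```bash
python3 -m inch '[[255,0.001,-0.0039,0,6.4],[255,0.0014,-0.0038,0,6.4],[255,0.0019,-0.0036,0,6.4],[255,0.0022,-0.0034,0,6.4],[255,0.0026,-0.0031,0,6.4],[255,0.0029,-0.0028,0,6.4]]'; python3 -c "from h import *; st()"
```

```text
time: 4.95
ee_pos: [0.5326, -0.2099, 0.1105]
ee_rot: [0.911, 0.413, 0.001, 0.0]
wrist_force: [-4.5, 3.0, 10.0]
gripper_width: 0.0182
finger_force: 59.0
t 4.95 [ 0.5326 -0.2099  0.1105] theta -41.2 q [-0.38  0.34 -0.31  0.91  0.    1.91] F [-4.5  3.  10. ] w 0.0182 58.95710349082947
```

Forces are small, so I'll continue round.

```bash
python3 -m inch '[[255,0.0032,-0.0024,0,6.4],[255,0.0035,-0.0021,0,6.4],[255,0.0037,-0.0016,0,6.4],[255,0.0039,-0.0012,0,6.4],[255,0.004,-0.0008,0,6.4],[255,0.004,-0.0003,0,6.4],[255,0.004,0.0001,0,6.4],[255,0.004,0.0006,0,6.4],[255,0.0039,0.001,0,6.4],[255,0.0038,0.0015,0,6.4]]' && python3 -m inch '[[255,0.0036,0.0019,0,6.4],[255,0.0034,0.0023,0,6.4],[255,0.0031,0.0026,0,6.4],[255,0.0028,0.0029,0,6.4],[255,0.0024,0.0032,0,6.4],[255,0.002,0.0035,0,6.4],[255,0.0016,0.0037,0,6.4],[255,0.0012,0.0039,0,6.4],[255,0.0008,0.004,0,6.4],[255,0.0003,0.004,0,6.4],[255,0,0,0,0],[255,0,0,0,0]]'; python3 -c "from h import *; st()"
```

```text
time: 5.78
ee_pos: [0.569, -0.2159, 0.1105]
ee_rot: [0.553, 0.833, -0.001, 0.0]
wrist_force: [-10.4, -1.3, 12.1]
gripper_width: 0.0182
finger_force: 59.3
time: 6.78
ee_pos: [0.59, -0.186, 0.1105]
ee_rot: [0.031, 1.0, -0.003, -0.001]
wrist_force: [-8.4, -8.9, 11.8]
gripper_width: 0.0184
finger_force: 59.1
t 6.7833 [ 0.59   -0.186   0.1105] theta 86.5 q [-0.3   0.42 -0.19  0.95 -0.01 -0.24] F [-8.4 -8.9 11.8] w 0.0184 59.139404296875
```

```bash
python3 -m inch '[[0,0,0,0,0],[0,0,0,0,0],[0,0,0,0,0],[0,0,0,0,0],[0,0,0,0.03,0],[0,0,0,0.04,0],[0,0,0,0.04,0],[255,-0.002,0.038,0,-6.5],[255,-0.002,0.038,0,-6.5],[255,-0.002,0.038,0,-6.5],[255,-0.002,0.038,0,-6.5],[255,-0.002,0.038,0,-6.5]]' && python3 -m inch '[[255,-0.002,0.038,0,-6.5],[255,-0.002,0.038,0,-6.5],[255,-0.002,0.038,0,-6.5],[255,-0.002,0.038,0,-6.5],[255,-0.002,0.038,0,-6.5],[255,-0.002,0.038,0,-6.5],[255,-0.001,0.038,0,-6.5],[255,0,0,0,-6.5],[255,0,0,0,-6]]'; python3 - <<'E'
from h import *
st()
t=snapshot("top");s=snapshot("scene")
cv2.imwrite("pics/v.png",np.hstack([cv2.resize(t[150:320,180:520],(400,200)),cv2.resize(s[290:410,140:340],(400,240))[:200]]))
cv2.imwrite("pics/v.png",np.vstack([cv2.resize(t[150:320,180:520],(580,290)),cv2.resize(s[300:410,140:340],(580,310))]))
for n,z,c in (("crank_pin",.132,"top"),("plate_tongue",.06,"top"),("plate_tongue",.06,"scene"),("post_top",.06,"top"),("post_top",.06,"scene"),("tote",.061,"top"),("tote",.061,"scene")):
    print(n,c,[(np.round(r["position"]),round(r["score"],2),ray(c,r["position"],z).round(4)) for r in models.place_of(n,c)])
E
```

```text
time: 7.78
ee_pos: [0.581, 0.0089, 0.2185]
ee_rot: [0.312, 0.95, 0.0, 0.0]
wrist_force: [0.6, 1.0, 0.7]
gripper_width: 0.0254
finger_force: 0.0
time: 8.53
ee_pos: [0.5677, 0.276, 0.2179]
ee_rot: [0.732, 0.682, -0.0, -0.0]
wrist_force: [-0.5, -0.3, 0.3]
gripper_width: 0.0001
finger_force: 0.0
t 8.5333 [0.5677 0.276  0.2179] theta -4.1 q [ 0.45  0.38 -0.    1.19  0.    2.09] F [-0.5 -0.3  0.3] w 0.0001 0.0
crank_pin top [(array([472., 210.]), 0.72, array([ 0.5901, -0.1795,  0.132 ]))]
plate_tongue top [(array([422., 192.]), 0.62, array([ 0.6445, -0.1159,  0.06  ])), (array([416., 204.]), 0.57, array([ 0.623 , -0.1054,  0.06  ])), (array([348., 250.]), 0.32, array([0.5483, 0.0174, 0.06  ]))]
plate_tongue scene [(array([271., 355.]), 0.79, array([ 0.6223, -0.1141,  0.06  ]))]
post_top top [(array([420., 191.]), 0.87, array([ 0.6456, -0.1143,  0.06  ]))]
post_top scene [(array([288., 361.]), 0.63, array([ 0.6495, -0.1072,  0.06  ]))]
tote top [(array([256., 245.]), 0.95, array([0.5641, 0.172 , 0.061 ])), (array([189., 149.]), 0.78, array([0.742 , 0.2839, 0.061 ])), (array([419., 205.]), 0.54, array([ 0.6212, -0.109 ,  0.061 ]))]
tote scene [(array([457., 273.]), 0.85, array([0.7808, 0.2201, 0.061 ])), (array([340., 244.]), 0.69, array([0.5624, 0.1667, 0.061 ])), (array([406., 216.]), 0.61, array([0.6252, 0.321 , 0.061 ]))]
```

View pics/v.png

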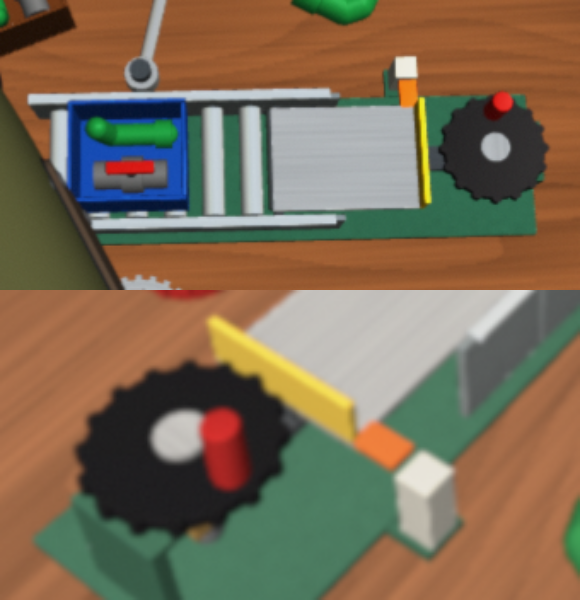

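The composite shows the pin towards +x, about 9° past level, and the orange tongue flush with the white post's top. The plate is level. Now I'll lower behind the tote and push.

```bash
python3 -m inch '[[255,0,0,-0.035,0],[255,0,0,-0.035,0],[255,0,0,-0.035,0],[255,0,0,-0.02,2.7],[255,0,-0.012,0,0],[255,0,-0.012,0,0],[255,-0.001,-0.01,0,0],[255,0,-0.01,0,0],[255,0,-0.01,0,0],[255,0,-0.01,0,0],[255,-0.001,-0.01,0,0],[255,0,-0.01,0,0]]' && python3 -m inch '[[255,0,-0.012,0,0],[255,-0.001,-0.012,0,0],[255,0,-0.012,0,0],[255,0,-0.012,0,0],[255,-0.001,-0.012,0,0],[255,0,-0.012,0,0],[255,0,-0.012,0,0]]';python3 - <<'E'
from h import *
st(); snapshot("top")
print([(np.round(r["position"]),round(r["score"],2),ray("top",r["position"],.061).round(4)) for r in models.place_of("tote","top")])
E
```

```text
time: 9.98
ee_pos: [0.5666, 0.1881, 0.0941]
ee_rot: [0.715, 0.699, 0.001, 0.0]
wrist_force: [-0.7, 2.4, 1.2]
gripper_width: 0.0001
finger_force: 0.0
time: 10.57
ee_pos: [0.5639, 0.1043, 0.0931]
ee_rot: [0.715, 0.699, 0.0, -0.001]
wrist_force: [0.6, 4.6, -1.4]
gripper_width: -0.0
finger_force: 0.0
t 10.5667 [0.5639 0.1043 0.0931] theta -1.3 q [ 0.18  0.36 -0.33  0.88  0.    1.78] F [ 0.6  4.6 -1.4] w -0.0 0.0
[(array([191., 151.]), 0.59, array([0.7383, 0.2806, 0.061 ])), (array([133., 240.]), 0.58, array([0.583 , 0.3799, 0.061 ]))]
```

Pushing well, at about 5 N. Continuing, and slower towards the end.

```bash
python3 -m inch '[[255,0,-0.01,0,0],[255,-0.001,-0.01,0,0],[255,0,-0.01,0,0],[255,0,-0.01,0,0],[255,-0.001,-0.01,0,0],[255,0,-0.01,0,0],[255,0,-0.008,0,0],[255,0,-0.007,0,0],[255,0,-0.005,0,0],[255,0,-0.003,0,0],[255,0,0,0,0]]';python3 - <<'E'
from h import *
st(); cv2.imwrite("pics/p1.png",np.vstack([cv2.resize(snapshot("top")[150:320,180:520],(580,290)),cv2.resize(snapshot("scene")[230:410,140:460],(580,310))]))
print([(np.round(r["position"]),round(r["score"],2),ray("scene",r["position"],.061).round(4)) for r in models.place_of("tote","scene")])
E
```

```text
time: 11.58
ee_pos: [0.5624, 0.0211, 0.0934]
ee_rot: [0.715, 0.699, -0.0, 0.0]
wrist_force: [-0.5, 0.3, -1.0]
gripper_width: -0.0002
finger_force: 0.0
t 11.5833 [0.5624 0.0211 0.0934] theta -1.3 q [ 0.04  0.34 -0.35  0.87 -0.    1.63] F [-0.5  0.3 -1. ] w -0.0002 0.0
[(array([407., 216.]), 0.97, array([0.6271, 0.3214, 0.061 ])), (array([456., 273.]), 0.69, array([0.7799, 0.2169, 0.061 ])), (array([267., 309.]), 0.56, array([ 0.5552, -0.0458,  0.061 ]))]
```

View pics/p1.png

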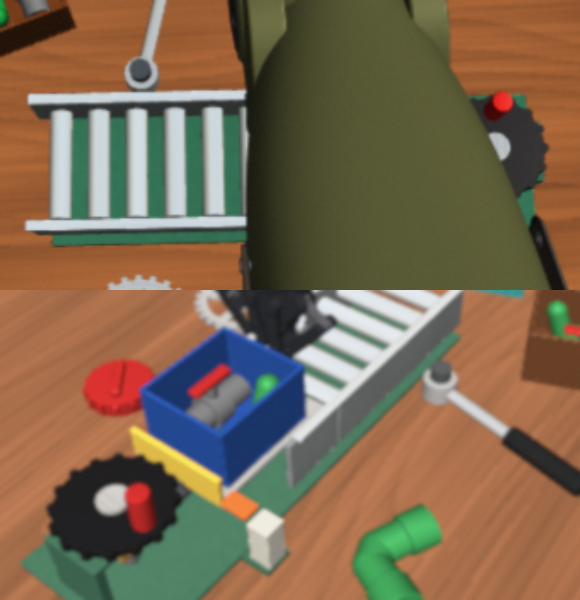

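The tote is on the plate in a straight line with the row, and there is still a gap of about 13 mm to the yellow stop. I'll push slowly until the force rises.

```bash
python3 -m inch '[[255,0,-0.004,0,0],[255,0,-0.004,0,0],[255,0,-0.003,0,0],[255,0,0,0,0]]'; python3 -m inch '[[255,0,-0.002,0,0],[255,0,-0.001,0,0],[255,0,0,0,0]]'
```

```text
time: 12.07
ee_pos: [0.5624, 0.011, 0.0934]
ee_rot: [0.715, 0.699, 0.0, -0.0]
wrist_force: [0.9, 2.9, -0.2]
gripper_width: -0.0001
finger_force: 0.0
time: 12.32
ee_pos: [0.5623, 0.0101, 0.0934]
ee_rot: [0.715, 0.7, 0.002, -0.002]
wrist_force: [0.0, 10.6, 1.5]
gripper_width: -0.0002
finger_force: 0.0
```

Contact with the stop: the force is up to 10 N and the motion has stalled. Backing off, rising and checking.

```bash
python3 -m inch '[[255,0,0.005,0,0],[255,0,0.02,0,0],[255,0,0.02,0.03,0],[255,0,0.03,0.04,0],[255,0,0.04,0.03,0],[255,-0.01,0.04,0,0],[255,-0.01,0.04,0,0],[255,-0.01,0.04,0,0],[255,-0.01,0.04,0,0],[255,-0.01,0.04,0,0]]';python3 - <<'E'
from h import *
st(); cv2.imwrite("pics/p2.png",np.vstack([cv2.resize(snapshot("top")[150:320,180:520],(580,290)),cv2.resize(snapshot("scene")[230:410,140:460],(580,310))]))
for n,z in (("tote",.061),("crank_pin",.132),("stop_face",.078)):
  for c in ("top","scene"): print(n,c,[(round(r["score"],2),ray(c,r["position"],z).round(4)) for r in models.place_of(n,c)])
E
```

```text
time: 13.15
ee_pos: [0.5119, 0.3125, 0.1818]
ee_rot: [0.715, 0.699, -0.0, 0.001]
wrist_force: [0.7, 0.2, -0.2]
gripper_width: -0.0001
finger_force: 0.0
t 13.15 [0.5119 0.3125 0.1818] theta -1.3 q [ 0.55  0.34 -0.14  1.09 -0.    2.14] F [ 0.7  0.2 -0.2] w -0.0001 0.0
tote top [(0.88, array([ 0.562 , -0.0575,  0.061 ])), (0.66, array([0.7397, 0.286 , 0.061 ]))]
tote scene [(0.95, array([0.7783, 0.2255, 0.061 ])), (0.82, array([0.6295, 0.3146, 0.061 ]))]
crank_pin top [(0.7, array([ 0.5937, -0.1802,  0.132 ])), (0.24, array([ 0.6292, -0.0963,  0.132 ]))]
crank_pin scene [(0.68, array([ 0.5955, -0.1919,  0.132 ]))]
stop_face top [(0.77, array([ 0.5578, -0.1078,  0.078 ]))]
stop_face scene [(0.79, array([ 0.5551, -0.1083,  0.078 ]))]
```

View pics/p2.png

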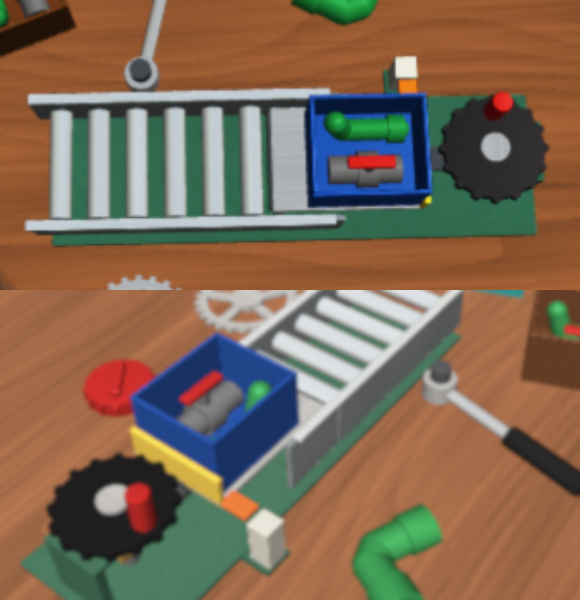

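The tote rests squarely against the yellow stop and is centred. The tongue is still flush with the post and the bystanders are untouched.

```bash
python3 -c "
from rig import finish_job; print(finish_job())"
```

```text
the job is handed in; nothing more can be done
None
```

I handed the job in at about 13.5 s of robot time, but the hand-in returned no verdict: by the camera images the plate is level, the blue tote rests against the yellow stop, and the loose things are where they were.

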